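# One stroke of the riveting press

## Robot

A 6-joint arm with a two-finger parallel gripper is mounted at the origin on a cart in front of the work surface, level with it; the furniture and walls round the work are solid. World frame = base frame: x ahead of the robot, y to its left, z up, the work surface at z = 0. Lengths are in m, angles in rad, forces in N, time in s.
With the tool pointing down it reaches from about 0.275 to 0.75 m from the base axis. Payload 10.2 kg.
Tool frame: the origin (TCP) lies at the very end of the fingers, on their centre line; the grasp point (between the pads) lies 19 mm behind it; z points along the fingers, y is the direction in which the jaws open and shut (so a half turn about z gives the same grasp; the last joint's range is limited). The gripper opens to 85 mm and grips with 20 to 120 N. Pads are 22 mm wide; open, the fingers measure 114 mm over their backs; the gripper's body (76 mm by 85 mm) begins 54 mm behind the grasp point. The pads swing forward as they close: fully open they stand 13 mm farther back than shut.
Start: joints at [1.079, 0.313, 1.498, -0, 1.331, -0.223], TCP at [0.139, 0.506, 0.231] pointing down, gripper open.
Joint ranges: [-2.94, 2.94], [-0.97, 2.17], [0.19, 2.56], [-1.23, 4.37], [0.02, 3.11], [-2.88, 2.88]. Speed limits (rad/s): [2.39, 2.39, 3.01, 3.14, 3.14, 3.14].

## Interface

Orientations are given as a unit quaternion [w, x, y, z].
In Python, from station import * gives the robot as it stands. The module is installed in compiled form; this text tells all that it offers.
- The arm moves only by the shell command python3 -m inch 'ROWS' [OPENING]. ROWS is JSON, a list of rows, each a list of 4 numbers: the shift along the world's x, y, z in m, then the turn about the world's z in rad. A call has 1 to 12 rows; each row is the pose to reach, as a shift and turn from the pose commanded when the call began; what a row does not reach only later rows make up. A row lasts 1/8 s, in which the tool goes at most 62.5 mm and 10.7 degrees, less where a joint would pass 70% of its speed; a pose out of reach is approached as far as the arm can. A call with a gripper value outside its range is refused whole. OPENING is the finger opening in m, from 0 to 0.0854, set as the call begins (- or left out, the last holds). The fingers move at their own pace and stop on an object; the grip force is fixed at half the most. Time passes only in rows, so rows that repeat a pose let the fingers close. It gives the time, the measured TCP pose, the force and the opening at its end, in the units of the state.
- read_state(): the state, without advancing time (a new reading comes with each control period).
- get_image(name): name is "scene" or "side" or "wrist"; returns a dict with "color" (400x640x3 uint8, red, green, blue), "camera_matrix" (3x3 intrinsics, pixels), "rvec" (rotation vector, rad) and "tvec" (3), from world to camera coordinates, as OpenCV has them. Camera axes: x right, y down, z forward; pixel columns grow to the right and rows downward; lengths in m; the calibration is good to about 2 mm. A picture is of the moment at which its call begins. There is no depth.
- finish_job(): hands the job in, once; it reports no verdict.
The state is a dict: "time_s": time; "joint_positions": joint angles; "qd": joint speeds; "joint_efforts": joint torques, N m; "tool_pos": TCP position; "eef_rot": TCP orientation; "ft_force": force on the tool from outside, world axes, zero at the start; "ft_torque": the same for the moment, N m; "finger_gap": finger opening in m.
Only numpy, scipy, OpenCV 4.12 (cv2) and the standard library are available. Lean on these libraries where they do the work, as an engineer would, in place of code of your own. Each camera call takes 0.05 s, during which the arm holds its last target.

## Task

Set the rivet in the brace side bar with the bench riveting press: push the loaded slide all the way in under the ram, then take the handwheel by its knob and turn it clockwise (seen from above) through one revolution, until it comes up against its stop. You have to feel for the stop: bring the wheel firmly against it, with about 10 N at the knob, but never force it (25 N would strain the press), then let go and leave the other things on the bench alone.

Things in the scene. Friction and masses are not known exactly. Their poses are not given: they have to be found in the camera images.
- press: Grey bench riveting press, bolted down, 275 mm long and 160 mm wide, head 115 mm high. Origin on the bench, exactly below the vertical axis shared by ram and handwheel; x points to its column side (away from the robot at yaw 0), y along the slide, towards the inner (home) end of the slide.
- push_bar (a point): Centre of the black round cross bar (diameter 16 mm, 66 mm long along the press's x, 114 mm above the bench) on a 14 mm post at the outer end of the slide. Push (or pinch) it along the press's +y to send the slide home; home, it stands 135 mm from the wheel axis, on its -y side. Behind it (-y) is free space.
- knob_mid (a point): Centre of the handwheel's upright black knob (diameter 24 mm, 46 mm high, centre 170 mm above the bench), 60 mm from the wheel axis, starting in any direction round it. It spins freely on its own pin, so a gripper may hold it from above at unchanged orientation while going round.
- shuttle (a joint): Travel of the slide in m: 0 fully out, 0.050 home against its end stop; starts between 0 and 0.015; friction 2.5 N.
- rivet (a joint): How far the rivet (brass, 11 mm head) is pressed in, in m: 0 standing 10 mm proud of the side bar; the full ram stroke presses it to about 0.006, where it stays.
- ram (a joint): How far the ram is down, in m: 0 fully up (wheel at its stop), 0.014 at half a turn; less than 0.0005 only within about 22 degrees of the stop.
- handwheel (a joint): Wind-up of the spring coupling between handwheel and its shaft, in rad: a sign of the turning force at the knob, not the wheel's angle. 20 N m per rad, so 10 N along the circle at the knob gives 0.03 and 25 N gives 0.075; positive when pushed clockwise; 0 with no load.
- jar_powder: Bystander: white screw jar with a blue cap, 65 mm wide, 88 mm high, left of the press; origin under its centre.
- sanding_block: Bystander: brown sanding block, 62x100x34 mm, right of the press; origin under its centre.
- cork_pad: Bystander: oval cork pad, 60x75x10 mm, right of the press; origin under its centre.
- marker_pen: Bystander: marker pen, 136 mm long, 16 mm thick, lying left of the press; origin under its centre.
- wheel_axis (a point): Centre of the handwheel, on its vertical axis, 133 mm up: a dark spoked ring, 77 mm outer radius, top 140 mm above the bench. Turning takes about 3 N at the knob, up to 9 N while pressing the rivet (before half a turn). It was left 7 to 40 degrees past its stop, so the stop comes 320 to 353 degrees clockwise of the start; nothing shows where. Turned back, it meets the stop from the other side.

How it is judged:
On the way, in this order (a step that is already met when the one before it is completed fails the run):
1. the slide is home under the ram (value of joint shuttle above 0.0475 m), for 0.2 s.
2. the ram has pressed the rivet in by more than 4.5 mm (value of joint rivet above 0.0045 m), for 0.1 s.
3. the wheel is pressed firmly against its stop: ram up to 0.5 mm and coupling wound up by more than 0.02 rad (about 6 N at the knob) (value of joint ram below 0.0005 m and value of joint handwheel above 0.02 rad), for 0.15 s.
At the end, for the whole second after the job is handed in: The slide is home (within 2.5 mm), the rivet is pressed in by more than 4.5 mm, the ram is fully up again (within 0.5 mm) and the handwheel, let go, carries no load (coupling below 0.015 rad) (value of joint shuttle above 0.0475 m and value of joint rivet above 0.0045 m and value of joint ram below 0.0005 m and value of joint handwheel below 0.015 rad); the robot touches nothing.
It fails at once if the handwheel is forced: coupling wound up by more than 0.077 rad either way (over 25 N at the knob) (value of joint handwheel above 0.077 rad or value of joint handwheel below -0.077 rad).
It fails at once if a bystander is moved by more than 30 mm (distance of any of jar_powder, sanding_block, cork_pad, marker_pen from where it was at the start of the episode above 0.03 m).
It also fails if it takes over 72 s, if anything falls off the work surface, if the arm or the gripper's body presses on something with over 40 N, if the wrist force passes 120 N, or if a joint passes its speed limit or range.

## Working session

There is one attempt and no reset: what is moved stays moved. The work goes in short steps, Python scripts to look and compute and a shell command to move; the robot and the scene stay as the last step left them, time stands still between calls to the robot, and variables do not carry over. Pictures are saved under pics/ and viewed, and the job is handed in when it is done.

```bash
mkdir -p pics; cat > h.py <<'E'
from station import *
import numpy as np, cv2
def snap(n,tag):
    d=get_image(n); cv2.imwrite(f"pics/{tag}.png",cv2.cvtColor(d["color"],cv2.COLOR_RGB2BGR)); return d
def ray(d,u,v):
    K=np.array(d["camera_matrix"]);R=cv2.Rodrigues(np.array(d["rvec"],float))[0];t=np.array(d["tvec"],float).ravel()
    p=cv2.undistortPoints(np.array([[[u,v]]],float),K,None).ravel()
    return -R.T@t, R.T@np.array([p[0],p[1],1])
def plane(d,u,v,z):
    c,r=ray(d,u,v); return c+r*(z-c[2])/r[2]
def proj(d,P):
    return cv2.projectPoints(np.array(P,float).reshape(-1,3),np.array(d["rvec"],float),np.array(d["tvec"],float),np.array(d["camera_matrix"]),None)[0].reshape(-1,2)
E
python3 - <<'E'
from h import *
for n in ["scene","side","wrist"]: 
    d=snap(n,n+"0"); c,r=ray(d,320,200); print(n,c.round(3),r.round(3))
s=read_state(); print(s)
E
```

```text
scene [-0.544 -0.787  0.724] [ 0.748  0.525 -0.405]
side [0.429 0.926 0.544] [ 0.098 -0.908 -0.408]
wrist [0.061 0.527 0.374] [ 0.31  -0.092 -0.946]
{'time_s': 0.15, 'joint_positions': array([ 1.07860630e+00,  3.13311758e-01,  1.49823327e+00,  2.15200568e-06,
        1.33096727e+00, -2.23378099e-01]), 'qd': array([-7.88862388e-04, -2.47311454e-04, -2.10135934e-03, -1.27318099e-03,
       -2.60191997e-03,  8.29672442e-05]), 'joint_efforts': array([ 1.92546111e-03, -4.12378049e+01, -2.59792614e+01, -1.95281577e-04,
        3.37039623e-03, -3.02393289e-05]), 'tool_pos': array([0.1393478 , 0.50598703, 0.23088253]), 'eef_rot': array([-1.62009474e-04,  1.34001896e-01,  9.90980969e-01, -4.30340896e-04]), 'ft_force': array([-0.65843058,  0.20776491, -0.50747082]), 'ft_torque': array([-0.02351808, -0.01800065, -0.01068426]), 'finger_gap': 0.08529931372510334}
```

View pics/scene0.png

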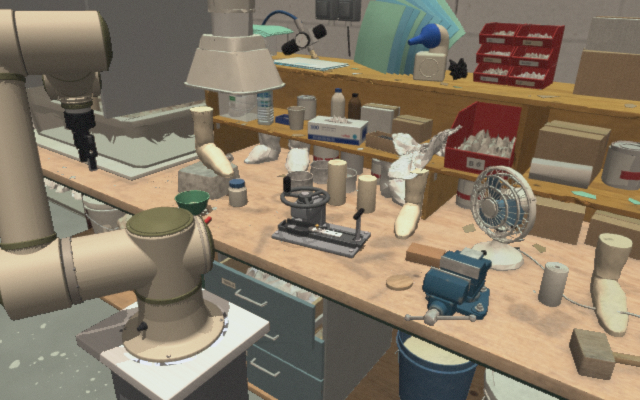

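View pics/side0.png

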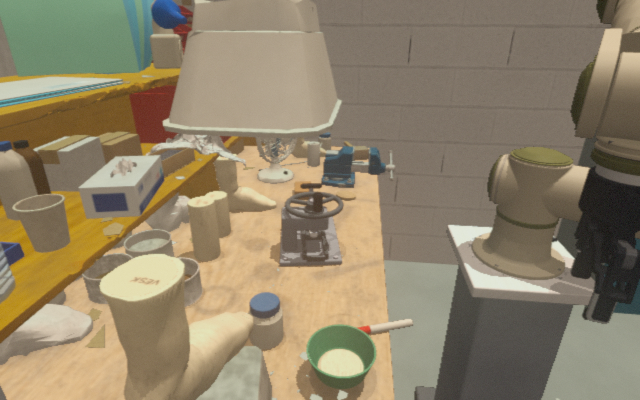

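View pics/wrist0.png

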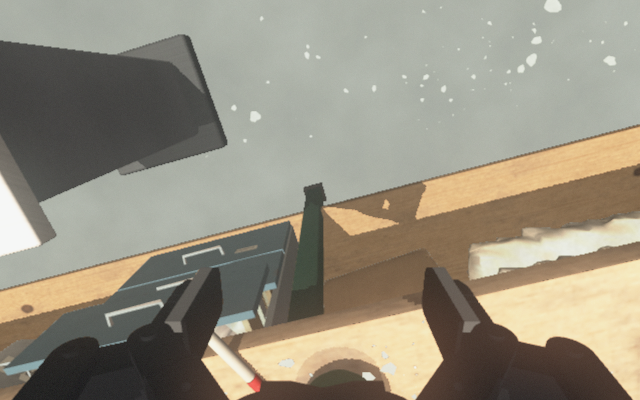

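```bash
python3 - <<'E'
import cv2
a=cv2.imread("pics/scene0.png")[160:270,250:390]; b=cv2.imread("pics/side0.png")[165:285,250:390]
a=cv2.resize(a,None,fx=5,fy=5,interpolation=2)
b=cv2.resize(b,None,fx=5,fy=5,interpolation=2)
cv2.imwrite("pics/zs.png",a);cv2.imwrite("pics/zd.png",b)
E
```

```text
(no output)
```

View pics/zs.png

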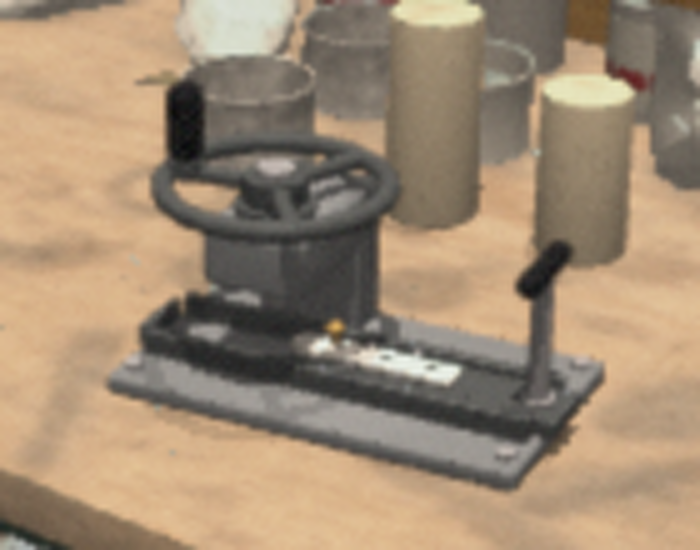

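View pics/zd.png

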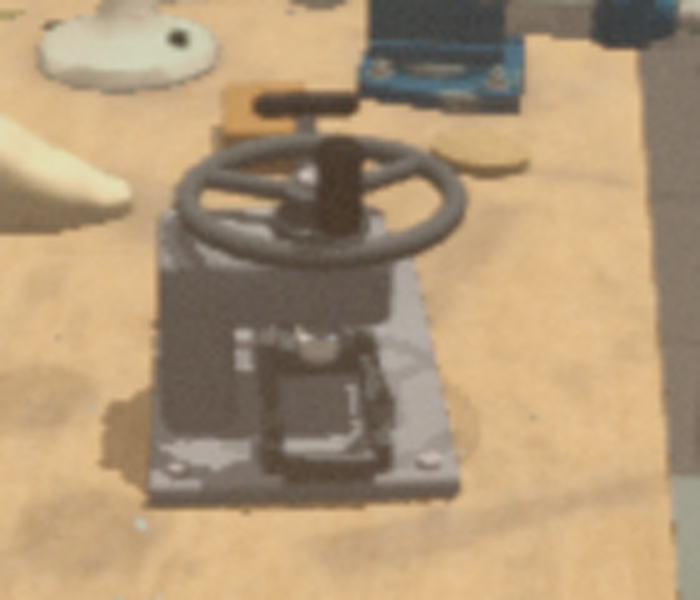

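```bash
python3 - <<'E'
from h import *
S=get_image("scene");D=get_image("side")
def tri(a,b):
    c1,r1=ray(S,*a);c2,r2=ray(D,*b)
    A=np.stack([r1,-r2],1);s,t=np.linalg.lstsq(A,c2-c1,rcond=None)[0]
    return (c1+s*r1+c2+t*r2)/2, np.linalg.norm(c1+s*r1-c2-t*r2)
for n,a,b,z in [("knob",(287,184.4),(317.8,202.2),.17),("bar",(358.8,214),(311,185.8),.114),("wheel",(305.3,197.2),(314.4,205),.133)]:
    p,e=tri(a,b);print(n,p.round(4),round(e,4),plane(S,*a,z).round(4),plane(D,*b,z).round(4))
# base corners from side/scenes
for nm,d,u in [("S",S,(272,237)),("S",S,(353,257)),("S",S,(371,235)),("D",D,(280,265)),("D",D,(342,263.5))]: print(nm,plane(d,*u,.008).round(4))
# lamp rim: lower edge
print("lamp",tri((235,88),(254,130)), tri((184,75),(340,125)))
print("jar",plane(S,237,200,0),plane(D,265,335,0))
E
```

```text
knob [0.5251 0.089  0.1631] 0.0031 [0.515  0.0796 0.17  ] [0.5221 0.1071 0.17  ]
bar [ 0.5726 -0.1427  0.1112] 0.0028 [ 0.5703 -0.1448  0.114 ] [ 0.5706 -0.1327  0.114 ]
wheel [0.5411 0.0313 0.129 ] 0.005 [0.5388 0.0277 0.133 ] [0.5381 0.0446 0.133 ]
S [0.4579 0.096  0.008 ]
S [ 0.506  -0.1701  0.008 ]
S [ 0.6554 -0.1439  0.008 ]
D [0.6124 0.1417 0.008 ]
D [0.4588 0.1162 0.008 ]
lamp (array([0.59515721, 0.36134305, 0.40877521]), np.float64(0.012020578601705013)) (array([0.46144507, 0.45309086, 0.44973327]), np.float64(0.02978871334510194))
jar [0.60960561 0.395038   0.        ] [0.59430687 0.37132149 0.        ]
```

```bash
python3 - <<'E'
from h import *
from scipy.optimize import least_squares
S=get_image("scene");D=get_image("side")
# rim as horizontal circle: cx,cy,z,r ; observed extremes
def f(p):
    a=np.linspace(0,2*np.pi,120);P=np.stack([p[0]+p[3]*np.cos(a),p[1]+p[3]*np.sin(a),0*a+p[2]],1)
    s=proj(S,P);d=proj(D,P)
    return [s[:,0].min()-184,s[:,0].max()-284,s[:,1].max()-92,d[:,0].min()-165,d[:,0].max()-341,d[:,1].max()-133]
r=least_squares(f,[.55,.4,.42,.12]);print(r.x.round(3),np.round(r.fun,1))
print(S["camera_matrix"][0,0])
E
```

```text
[0.591 0.347 0.429 0.137] [ 8.7 -5.2  0.7 -2.4  4.  -0.1]
483.8075741453967
```

```bash
python3 -m inch '[[0.028,-0.052,0.01,0.1],[0.056,-0.103,0.02,0.2],[0.084,-0.155,0.02,0.3],[0.111,-0.206,0.02,0.4],[0.131,-0.256,0.02,0.449],[0.151,-0.306,0.02,0.449],[0.171,-0.356,0.02,0.449],[0.191,-0.406,0.02,0.449],[0.211,-0.456,0.02,0.449],[0.226,-0.506,0.02,0.449],[0.241,-0.556,0.02,0.449],[0.241,-0.556,0.02,0.449]]' 0.0; python3 - <<'E'
from h import *
d=snap("wrist","w1"); 
print(read_state()["joint_positions"])
E
```

```text
time_s: 1.85
tool_pos: [0.3809, -0.0524, 0.2511]
eef_rot: [-0.0, -0.088, 0.996, -0.0]
ft_force: [0.0, -0.7, -0.5]
finger_gap: 0.0
[-4.40630947e-01 -2.37542548e-02  1.83805889e+00  9.49737321e-05
  1.32801158e+00 -2.18888123e+00]
```

View pics/w1.png

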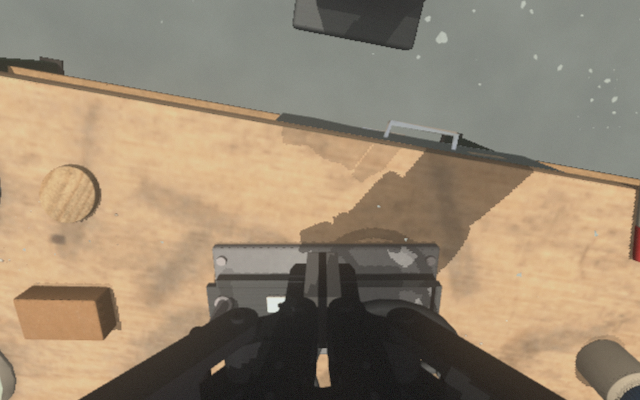

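```bash
python3 -m inch '[[0.03,-0.04,0,0],[0.06,-0.08,0,0],[0.09,-0.12,0,0],[0.13,-0.15,0,0],[0.165,-0.158,0,0],[0.201,-0.158,0,0],[0.201,-0.158,0,0]]'; python3 - <<'E'
from h import *
d=snap("wrist","w2"); c,r=ray(d,320,200);print(c,r)
print(proj(d,[[.571,-.139,.114],[.5386,.033,.133],[.523,.09,.17]]))
print(read_state()["joint_positions"])
E
```

```text
time_s: 2.78
tool_pos: [0.5828, -0.2061, 0.2503]
eef_rot: [-0.0, -0.091, 0.996, 0.0]
ft_force: [-0.7, 0.3, -0.4]
finger_gap: -0.0001
[ 0.50252115 -0.22202903  0.39309206] [ 0.31850736  0.0541719  -0.94639339]
[[405.33243634 185.31848562]
 [636.54375    191.57249824]
 [772.99973003 201.06334716]]
[-5.30254548e-01  5.11631897e-01  1.15782202e+00  6.97887897e-05
  1.47325962e+00 -2.28341986e+00]
```

View pics/w2.png

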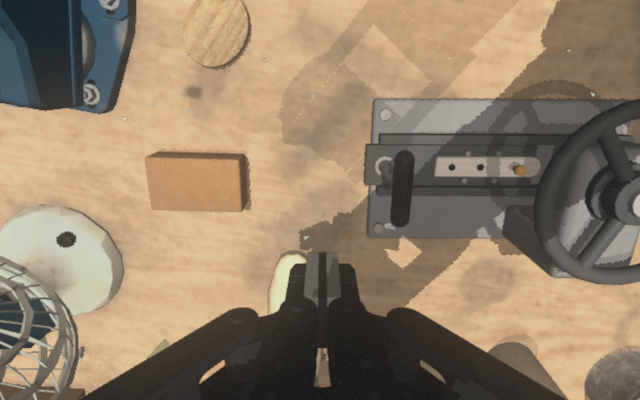

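```bash
python3 - <<'E'
from h import *
d=get_image("wrist")
for u,z in [((402.5,156),.114),((401,224),.114),((402,188),.114),((373,100),.010),((367,237),.010),((372,99),.01),((640,100),.01)]: print(u,plane(d,*u,z).round(4))
E
```

```text
(402.5, 156) [ 0.5467 -0.1477  0.114 ]
(401, 224) [ 0.6044 -0.1339  0.114 ]
(402, 188) [ 0.5729 -0.1412  0.114 ]
(373, 100) [ 0.5113 -0.1656  0.01  ]
(367, 237) [ 0.6663 -0.1368  0.01  ]
(372, 99) [ 0.5105 -0.1668  0.01  ]
(640, 100) [0.4602 0.1105 0.01  ]
```

```bash
python3 -m inch '[[0,0,-0.04,0],[0,0,-0.09,0],[0,0,-0.13,0],[0,0,-0.154,0],[-0.0036,0.0197,-0.154,0],[-0.0063,0.0344,-0.154,0],[-0.0081,0.0443,-0.154,0],[-0.0099,0.0541,-0.154,0],[-0.0116,0.064,-0.154,0],[-0.0125,0.069,-0.154,0]]'
```

```text
time_s: 4.12
tool_pos: [0.5691, -0.1384, 0.0976]
eef_rot: [0.0, -0.09, 0.996, -0.0]
ft_force: [1.0, -3.2, 2.1]
finger_gap: -0.0002
```

```bash
python3 -m inch '[[-0.0009,0.0049,0,0],[-0.0018,0.0098,0,0],[-0.0023,0.0128,0,0],[-0.0027,0.0148,0,0]]'; python3 -m inch '[[-0.0004,0.002,0,0],[-0.0004,0.002,0,0]]'
```

```text
time_s: 4.62
tool_pos: [0.5663, -0.1239, 0.0973]
eef_rot: [0.0, -0.09, 0.996, 0.0]
ft_force: [1.5, -3.1, 1.5]
finger_gap: 0.0
time_s: 4.88
tool_pos: [0.5657, -0.1218, 0.0972]
eef_rot: [-0.0, -0.09, 0.996, 0.0]
ft_force: [0.1, -1.1, 1.3]
finger_gap: 0.0001
```

```bash
python3 - <<'E'
from h import *
d=snap("wrist","w3");snap("side","d3")
E
```

```text
(no output)
```

View pics/w3.png

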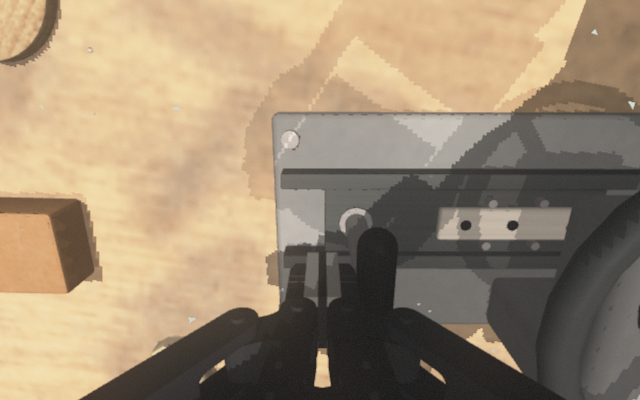

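```bash
for i in 1; do python3 -m inch '[[-0.0007,0.004,0,0],[-0.0011,0.006,0,0],[-0.0011,0.006,0,0]]';done; python3 -m inch '[[-0.0005,0.003,0,0],[-0.0005,0.003,0,0]]'; python3 -m inch '[[-0.0005,0.003,0,0],[-0.0005,0.003,0,0]]'
```

```text
time_s: 5.35
tool_pos: [0.5654, -0.1204, 0.0973]
eef_rot: [0.001, -0.09, 0.996, -0.004]
ft_force: [3.7, -23.7, -5.6]
finger_gap: -0.0003
time_s: 5.6
tool_pos: [0.5654, -0.1202, 0.0975]
eef_rot: [0.002, -0.089, 0.996, -0.007]
ft_force: [4.9, -38.9, -9.9]
finger_gap: 0.0
time_s: 5.85
tool_pos: [0.5654, -0.12, 0.0976]
eef_rot: [0.002, -0.089, 0.996, -0.009]
ft_force: [7.7, -51.6, -14.2]
finger_gap: 0.0001
```

```bash
python3 -m inch '[[0.0022,-0.012,0,0],[0.0054,-0.03,0,0],[0.0072,-0.04,0.0,0],[0.0072,-0.04,0.04,0],[0.0072,-0.04,0.09,0],[0.0072,-0.04,0.14,0],[-0.01,-0.02,0.16,0],[-0.04,0.01,0.16,0],[-0.07,0.04,0.16,0],[-0.1,0.07,0.16,0],[-0.1,0.07,0.16,0]]' 0.07
python3 - <<'E'
from h import *
d=snap("wrist","w4")
E
```

```text
time_s: 7.22
tool_pos: [0.4623, -0.0379, 0.2577]
eef_rot: [-0.0, -0.091, 0.996, 0.0]
ft_force: [1.2, -0.3, 0.3]
finger_gap: 0.0702
```

View pics/w4.png

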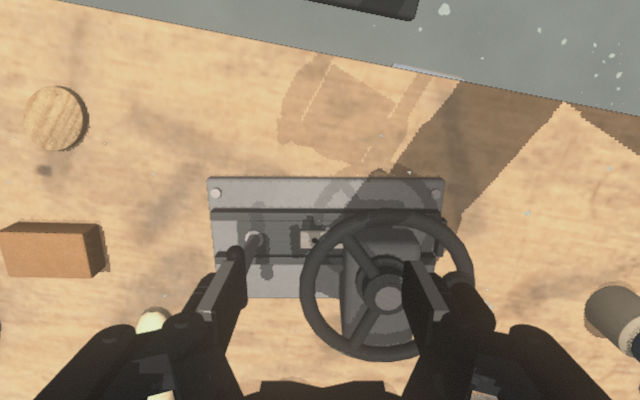

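```bash
python3 - <<'E'
from h import *
d=get_image("wrist"); print(plane(d,387,284.5,.133),plane(d,388,293,.14))
E
python3 -m inch '[[0,0.05,0.01,0],[0,0.1,0.02,0],[0,0.12,0.03,0],[0,0.12,0.03,0]]'
python3 - <<'E'
from h import *
d=snap("wrist","w5"); print(proj(d,[[.5386,.033,.133],[.523,.09,.17]]))
E
```

```text
[0.53933632 0.03191092 0.133     ] [0.54325568 0.03250054 0.14      ]
time_s: 7.82
tool_pos: [0.4644, 0.0805, 0.2875]
eef_rot: [0.0, -0.091, 0.996, -0.0]
ft_force: [0.3, -1.9, -1.5]
finger_gap: 0.0699
[[258.50849685 245.1599573 ]
 [321.53439885 259.60165354]]
```

View pics/w5.png

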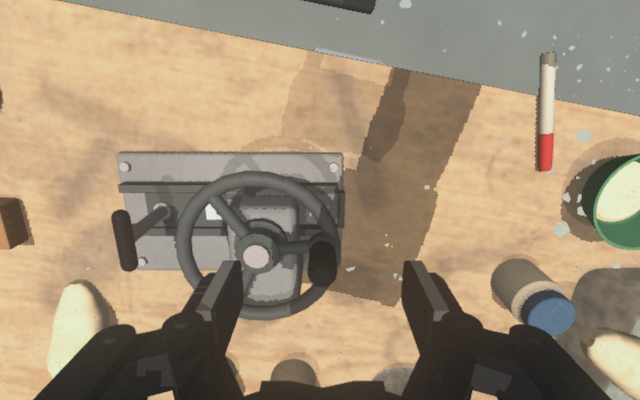

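```bash
python3 - <<'E'
from h import *
d=get_image("wrist"); print(plane(d,124,240,.114), plane(d,321,260,.17),plane(d,321,260,.193))
E
python3 -m inch '[[0.03,0.005,-0.02,0],[0.0586,0.0095,-0.05,0],[0.0586,0.0095,-0.07,0],[0.0586,0.0095,-0.07,0]]' 0.05
python3 - <<'E'
from h import *
d=snap("wrist","w6"); print(proj(d,[[.523,.09,.193],[.523,.09,.17]]))
d=snap("scene","s6");d=snap("side","d6")
E
```

```text
[ 0.56606524 -0.10109474  0.114     ] [0.522813   0.08865002 0.17      ] [0.51049739 0.08647103 0.193     ]
time_s: 8.43
tool_pos: [0.5219, 0.0883, 0.2155]
eef_rot: [-0.002, -0.089, 0.996, 0.0]
ft_force: [-0.9, -0.5, 0.9]
finger_gap: 0.0505
[[326.48367367 248.94447728]
 [325.97577801 231.11265851]]
```

View pics/w6.png

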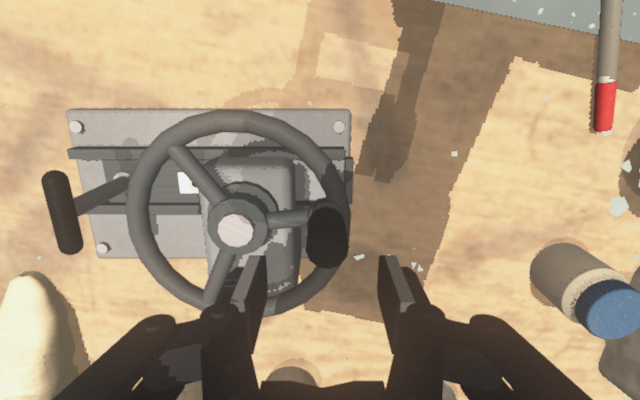

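View pics/d6.png

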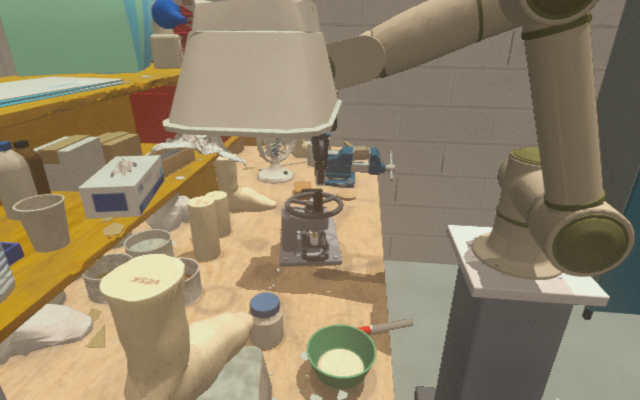

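View pics/s6.png

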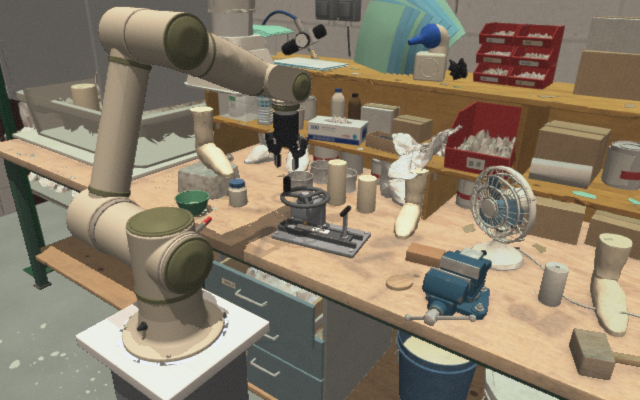

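```bash
python3 -m inch '[[0.001,0.0015,-0.025,0],[0.001,0.0015,-0.05,0],[0.001,0.0015,-0.0625,0],[0.001,0.0015,-0.0625,0]]'
python3 -m inch '[[0,0,0,0],[0,0,0,0],[0,0,0,0],[0,0,0,0]]' 0.0
```

```text
time_s: 9.07
tool_pos: [0.5234, 0.0908, 0.155]
eef_rot: [-0.0, -0.09, 0.996, -0.0]
ft_force: [-0.2, 0.2, 0.5]
finger_gap: 0.0501
time_s: 9.57
tool_pos: [0.5238, 0.0913, 0.1559]
eef_rot: [0.001, -0.09, 0.996, 0.0]
ft_force: [-1.2, 4.1, 6.1]
finger_gap: 0.0221
```

```bash
cat > arc.py <<'E'
import sys,numpy as np
a0=float(sys.argv[1]);st=float(sys.argv[2]);n=int(sys.argv[3]);r=.06
f=lambda a:np.array([np.cos(np.radians(a)),np.sin(np.radians(a))])*r
print([[*(f(a0-st*(i+1))-f(a0)).round(4).tolist(),0,0] for i in range(n)])
E
python3 arc.py 105 4 3;python3 arc.py 105 8 12
```

```text
[[0.0041, 0.0009, 0, 0], [0.0082, 0.0016, 0, 0], [0.0124, 0.002, 0, 0]]
[[0.0082, 0.0016, 0, 0], [0.0166, 0.002, 0, 0], [0.0249, 0.0013, 0, 0], [0.0331, -0.0006, 0, 0], [0.0409, -0.0036, 0, 0], [0.0482, -0.0076, 0, 0], [0.0549, -0.0127, 0, 0], [0.0608, -0.0186, 0, 0], [0.0658, -0.0253, 0, 0], [0.0699, -0.0326, 0, 0], [0.0729, -0.0404, 0, 0], [0.0748, -0.0486, 0, 0]]
```

```bash
python3 -m inch '[[0.0041,0.0009,0,0],[0.0082,0.0016,0,0],[0.0124,0.002,0,0]]'; python3 arc.py 93 6 5
```

```text
time_s: 9.95
tool_pos: [0.5359, 0.0935, 0.1559]
eef_rot: [0.0, -0.09, 0.996, 0.0]
ft_force: [-3.0, 3.6, 7.7]
finger_gap: 0.0225
[[0.0063, 0.0, 0, 0], [0.0125, -0.0007, 0, 0], [0.0187, -0.002, 0, 0], [0.0246, -0.0039, 0, 0], [0.0304, -0.0065, 0, 0]]
```

```bash
python3 -m inch '[[0.0063,0,0,0],[0.0125,-0.0007,0,0],[0.0187,-0.002,0,0],[0.0246,-0.0039,0,0],[0.0304,-0.0065,0,0]]'; python3 arc.py 63 6 8
```

```text
time_s: 10.58
tool_pos: [0.5667, 0.0874, 0.156]
eef_rot: [0.001, -0.09, 0.996, 0.001]
ft_force: [-2.1, 6.7, 6.5]
finger_gap: 0.0221
[[0.0054, -0.0031, 0, 0], [0.0105, -0.0068, 0, 0], [0.0152, -0.011, 0, 0], [0.0194, -0.0157, 0, 0], [0.0231, -0.0208, 0, 0], [0.0262, -0.0262, 0, 0], [0.0288, -0.032, 0, 0], [0.0307, -0.0379, 0, 0]]
```

```bash
python3 -m inch '[[0.0054,-0.0031,0,0],[0.0105,-0.0068,0,0],[0.0152,-0.011,0,0],[0.0194,-0.0157,0,0],[0.0231,-0.0208,0,0],[0.0262,-0.0262,0,0],[0.0288,-0.032,0,0],[0.0307,-0.0379,0,0]]'; python3 arc.py 15 6 8
```

```text
time_s: 11.58
tool_pos: [0.5977, 0.0505, 0.1561]
eef_rot: [0.002, -0.09, 0.996, 0.002]
ft_force: [2.1, 9.2, 5.2]
finger_gap: 0.0223
[[0.0013, -0.0061, 0, 0], [0.002, -0.0124, 0, 0], [0.002, -0.0187, 0, 0], [0.0013, -0.0249, 0, 0], [0.0, -0.0311, 0, 0], [-0.0019, -0.037, 0, 0], [-0.0045, -0.0428, 0, 0], [-0.0076, -0.0482, 0, 0]]
```

```bash
python3 -m inch '[[0.0013,-0.0061,0,0],[0.002,-0.0124,0,0],[0.002,-0.0187,0,0],[0.0013,-0.0249,0,0],[0,-0.0311,0,0],[-0.0019,-0.037,0,0],[-0.0045,-0.0428,0,0],[-0.0076,-0.0482,0,0]]'; python3 arc.py -33 6 8
```

```text
time_s: 12.58
tool_pos: [0.5904, 0.0006, 0.156]
eef_rot: [0.002, -0.09, 0.996, 0.0]
ft_force: [3.6, 4.9, 4.7]
finger_gap: 0.0224
[[-0.0037, -0.0051, 0, 0], [-0.0079, -0.0097, 0, 0], [-0.0126, -0.014, 0, 0], [-0.0176, -0.0176, 0, 0], [-0.0231, -0.0208, 0, 0], [-0.0288, -0.0233, 0, 0], [-0.0348, -0.0253, 0, 0], [-0.0409, -0.0266, 0, 0]]
```

```bash
python3 -m inch '[[-0.0037,-0.0051,0,0],[-0.0079,-0.0097,0,0],[-0.0126,-0.014,0,0],[-0.0176,-0.0176,0,0],[-0.0231,-0.0208,0,0],[-0.0288,-0.0233,0,0],[-0.0348,-0.0253,0,0],[-0.0409,-0.0266,0,0]]'; python3 arc.py -81 6 10
```

```text
time_s: 13.58
tool_pos: [0.5488, -0.0261, 0.1558]
eef_rot: [0.001, -0.09, 0.996, 0.0]
ft_force: [4.3, 6.0, 5.8]
finger_gap: 0.0224
[[-0.0062, -0.0007, 0, 0], [-0.0125, -0.0007, 0, 0], [-0.0188, 0.0, 0, 0], [-0.0249, 0.0013, 0, 0], [-0.0309, 0.0032, 0, 0], [-0.0366, 0.0058, 0, 0], [-0.0421, 0.0089, 0, 0], [-0.0471, 0.0126, 0, 0], [-0.0518, 0.0168, 0, 0], [-0.056, 0.0215, 0, 0]]
```

```bash
python3 -m inch '[[-0.0062,-0.0007,0,0],[-0.0125,-0.0007,0,0],[-0.0188,0,0,0],[-0.0249,0.0013,0,0],[-0.0309,0.0032,0,0],[-0.0366,0.0058,0,0],[-0.0421,0.0089,0,0],[-0.0471,0.0126,0,0],[-0.0518,0.0168,0,0],[-0.056,0.0215,0,0]]'; python3 arc.py -141 6 8
```

```text
time_s: 14.82
tool_pos: [0.4936, -0.0049, 0.1558]
eef_rot: [0.002, -0.09, 0.996, -0.001]
ft_force: [6.5, 1.8, 2.9]
finger_gap: 0.0223
[[-0.0037, 0.0051, 0, 0], [-0.0068, 0.0105, 0, 0], [-0.0094, 0.0163, 0, 0], [-0.0113, 0.0222, 0, 0], [-0.0126, 0.0284, 0, 0], [-0.0133, 0.0346, 0, 0], [-0.0133, 0.0409, 0, 0], [-0.0126, 0.0471, 0, 0]]
```

```bash
python3 -m inch '[[-0.0037,0.0051,0,0],[-0.0068,0.0105,0,0],[-0.0094,0.0163,0,0],[-0.0113,0.0222,0,0],[-0.0126,0.0284,0,0],[-0.0133,0.0346,0,0],[-0.0133,0.0409,0,0],[-0.0126,0.0471,0,0]]'; python3 arc.py -189 3 6
```

```text
time_s: 15.82
tool_pos: [0.4803, 0.0419, 0.1556]
eef_rot: [0.001, -0.09, 0.996, -0.001]
ft_force: [1.8, -2.8, 6.5]
finger_gap: 0.0221
[[0.0006, 0.0031, 0, 0], [0.0013, 0.0061, 0, 0], [0.0022, 0.0092, 0, 0], [0.0032, 0.0121, 0, 0], [0.0044, 0.015, 0, 0], [0.0058, 0.0179, 0, 0]]
```

```bash
python3 -m inch '[[0.0006,0.0031,0,0],[0.0013,0.0061,0,0],[0.0022,0.0092,0,0],[0.0032,0.0121,0,0],[0.0044,0.015,0,0]]'; python3 arc.py -204 2 3
```

```text
time_s: 16.45
tool_pos: [0.4845, 0.0568, 0.1556]
eef_rot: [0.001, -0.09, 0.996, -0.001]
ft_force: [0.4, -2.8, 8.6]
finger_gap: 0.0225
[[0.0009, 0.0019, 0, 0], [0.0018, 0.0038, 0, 0], [0.0029, 0.0056, 0, 0]]
```

```bash
python3 -m inch '[[0.0009,0.0019,0,0],[0.0018,0.0038,0,0]]'; python3 arc.py -208 2 2;python3 arc.py -212 2 2;python3 arc.py -216 2 2;python3 arc.py -220 2 2;python3 arc.py -224 2 2;python3 arc.py -228 2 2;python3 arc.py -232 2 2;python3 arc.py -236 2 2;python3 arc.py -240 2 2;python3 arc.py -244 2 2
```

```text
time_s: 16.7
tool_pos: [0.4862, 0.0606, 0.1556]
eef_rot: [0.0, -0.09, 0.996, -0.001]
ft_force: [0.1, -2.9, 8.2]
finger_gap: 0.0222
[[0.001, 0.0018, 0, 0], [0.0021, 0.0036, 0, 0]]
[[0.0011, 0.0018, 0, 0], [0.0023, 0.0035, 0, 0]]
[[0.0013, 0.0017, 0, 0], [0.0026, 0.0033, 0, 0]]
[[0.0014, 0.0016, 0, 0], [0.0028, 0.0031, 0, 0]]
[[0.0015, 0.0015, 0, 0], [0.003, 0.0029, 0, 0]]
[[0.0016, 0.0014, 0, 0], [0.0032, 0.0027, 0, 0]]
[[0.0017, 0.0013, 0, 0], [0.0034, 0.0025, 0, 0]]
[[0.0018, 0.0011, 0, 0], [0.0036, 0.0022, 0, 0]]
[[0.0018, 0.001, 0, 0], [0.0037, 0.002, 0, 0]]
[[0.0019, 0.0009, 0, 0], [0.0038, 0.0017, 0, 0]]
```

```bash
python3 -m inch '[[0.001,0.0018,0,0],[0.0021,0.0036,0,0]]'
```

```text
time_s: 16.95
tool_pos: [0.4882, 0.0642, 0.1556]
eef_rot: [0.0, -0.09, 0.996, -0.001]
ft_force: [-0.2, -1.9, 9.2]
finger_gap: 0.0222
```

```bash
python3 -m inch '[[0.0011,0.0018,0,0],[0.0023,0.0035,0,0]]'
```

```text
time_s: 17.2
tool_pos: [0.4904, 0.0678, 0.1556]
eef_rot: [0.0, -0.09, 0.996, -0.001]
ft_force: [-1.1, -2.6, 8.4]
finger_gap: 0.0223
```

```bash
python3 -m inch '[[0.0013,0.0017,0,0],[0.0026,0.0033,0,0]]'
```

```text
time_s: 17.45
tool_pos: [0.4929, 0.0711, 0.1556]
eef_rot: [0.0, -0.09, 0.996, -0.001]
ft_force: [-2.4, -2.7, 8.8]
finger_gap: 0.0219
```

```bash
python3 -m inch '[[0.0014,0.0016,0,0],[0.0028,0.0031,0,0]]'
```

```text
time_s: 17.7
tool_pos: [0.4957, 0.0743, 0.1556]
eef_rot: [0.0, -0.09, 0.996, -0.001]
ft_force: [-2.8, -2.2, 9.7]
finger_gap: 0.0222
```

```bash
python3 -m inch '[[0.0015,0.0015,0,0],[0.003,0.0029,0,0]]'
```

```text
time_s: 17.95
tool_pos: [0.4986, 0.0772, 0.1556]
eef_rot: [-0.0, -0.09, 0.996, -0.001]
ft_force: [-3.3, -1.1, 10.3]
finger_gap: 0.022
```

```bash
python3 -m inch '[[0.0016,0.0014,0,0],[0.0032,0.0027,0,0]]'
```

```text
time_s: 18.2
tool_pos: [0.5017, 0.08, 0.1556]
eef_rot: [-0.0, -0.09, 0.996, -0.001]
ft_force: [-1.8, -1.1, 11.0]
finger_gap: 0.0222
```

```bash
python3 -m inch '[[0.0017,0.0013,0,0],[0.0034,0.0025,0,0]]'
```

```text
time_s: 18.45
tool_pos: [0.5051, 0.0826, 0.1556]
eef_rot: [-0.0, -0.09, 0.996, -0.0]
ft_force: [-3.0, -1.2, 10.3]
finger_gap: 0.0221
```

```bash
python3 -m inch '[[0.0018,0.0011,0,0],[0.0036,0.0022,0,0]]'
```

```text
time_s: 18.7
tool_pos: [0.5082, 0.0846, 0.1556]
eef_rot: [-0.001, -0.09, 0.996, -0.001]
ft_force: [-7.8, -2.8, 13.3]
finger_gap: 0.0224
```

```bash
python3 -m inch '[[0.0009,0.0005,0,0],[0.0009,0.0005,0,0]]'
```

```text
time_s: 18.95
tool_pos: [0.5085, 0.0848, 0.1555]
eef_rot: [-0.002, -0.09, 0.996, -0.001]
ft_force: [-9.2, -2.7, 14.1]
finger_gap: 0.0223
```

```bash
python3 -m inch '[[0.0009,0.0005,0,0],[0.0009,0.0005,0,0],[0.0009,0.0005,0,0]]'
```

```text
time_s: 19.32
tool_pos: [0.509, 0.0852, 0.1555]
eef_rot: [-0.002, -0.09, 0.996, -0.001]
ft_force: [-10.9, -4.3, 13.8]
finger_gap: 0.0224
```

```bash
python3 -m inch '[[0.0009,0.0005,0,0],[0.0009,0.0005,0,0],[0.0009,0.0005,0,0]]'
```

```text
time_s: 19.7
tool_pos: [0.5095, 0.0855, 0.1554]
eef_rot: [-0.003, -0.09, 0.996, -0.001]
ft_force: [-12.4, -5.4, 16.1]
finger_gap: 0.0221
```

```bash
python3 -m inch '[[-0.0009,-0.0005,0,0],[-0.0018,-0.001,0,0],[-0.0027,-0.0015,0,0],[-0.0036,-0.002,0,0],[-0.0036,-0.002,0,0]]'
```

```text
time_s: 20.32
tool_pos: [0.5074, 0.0842, 0.1556]
eef_rot: [-0.001, -0.09, 0.996, -0.0]
ft_force: [-3.6, -1.0, 11.0]
finger_gap: 0.0218
```

```bash
python3 -m inch '[[-0.0007,-0.0004,0,0],[-0.001,-0.0006,0,0],[-0.001,-0.0006,0,0]]'; python3 -m inch '[[0,0,0,0],[0,0,0,0],[0,0,0,0],[0,0,0,0]]' 0.05
```

```text
time_s: 20.7
tool_pos: [0.5069, 0.0838, 0.1556]
eef_rot: [0.0, -0.09, 0.996, -0.0]
ft_force: [-2.7, -0.8, 9.8]
finger_gap: 0.0219
time_s: 21.2
tool_pos: [0.5069, 0.0838, 0.1546]
eef_rot: [-0.0, -0.09, 0.996, 0.0]
ft_force: [-0.3, 0.6, -0.2]
finger_gap: 0.05
```

Released with no force left. Lifting straight up and away from the lamp, then checking.

```bash
python3 -m inch '[[0,0,0.02,0],[0,0,0.05,0],[0,0,0.09,0],[-0.03,-0.03,0.11,0],[-0.06,-0.05,0.12,0],[-0.06,-0.05,0.12,0],[-0.06,-0.05,0.12,0]]'
python3 - <<'E'
from h import *
d=snap("wrist","w9");s=snap("scene","s9")
cv2.imwrite("pics/s9z.png",cv2.resize(cv2.cvtColor(s["color"],cv2.COLOR_RGB2BGR)[160:270,250:390],None,fx=5,fy=5,interpolation=2))
E
```

```text
time_s: 22.08
tool_pos: [0.4474, 0.034, 0.2746]
eef_rot: [-0.0, -0.09, 0.996, 0.0]
ft_force: [0.3, -0.7, 0.6]
finger_gap: 0.0501
```

View pics/w9.png

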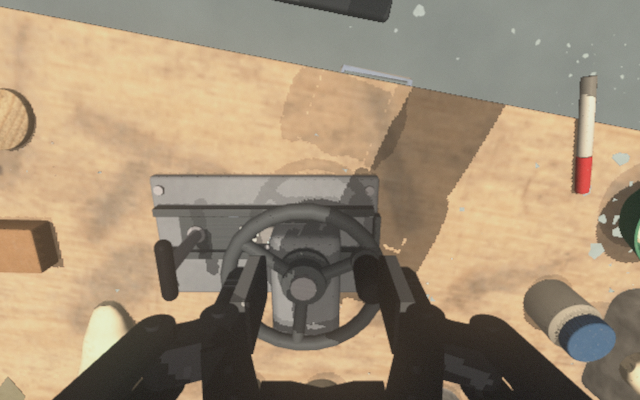

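View pics/s9z.png

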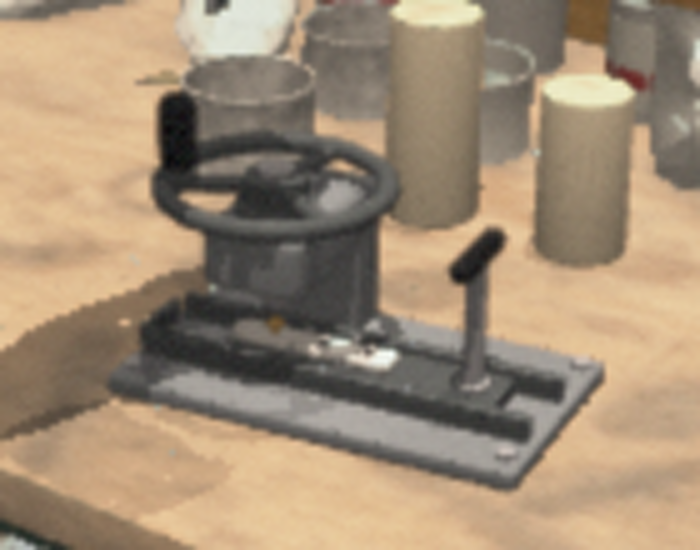

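```bash
python3 -c "
from station import *
print(finish_job())"
```

```text
the job is handed in; nothing more can be done
None
```

The rivet was set with the press and the job was handed in at about 22 s of the 72 s allowed. The handing-in gave no verdict, so the result rests on my own checks.

**Slide:** I pushed it home with the closed fingers until the force jumped from 3 N to 24 N. I then pushed two small steps too many, and the fingertips pressed the end stop with about 52 N before I backed off. That is above the 40 N limit set for the arm and gripper body, but below the 120 N wrist limit. Only the fingertips should have been touching. Afterwards the bar measured 136 mm from the wheel axis (135 mm is home), and it still looked home in the last pictures.

**Wheel:** I gripped the knob and turned it clockwise about 345°. It took 3 N turning freely and about 9 N while pressing the rivet. At the stop I raised the force along the circle to about 13 N, eased it off to 3 N, and then let go.

**Last checks:**
- **Robot:** it was clear of everything, with under 1 N on the wrist.
- **Wheel:** the knob was still near the stop.
- **Bystanders:** in the last pictures the jar, pen, sanding block and cork pad showed no sign of having moved; I judged this by eye.
- **Rivet:** I did not measure its depth. I take it as pressed in from the 9 N while turning and the full turn of the wheel.

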